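# Clamp the stud and rock the angle gauge on it to the flagged reading

## Robot

A 7-joint arm with a two-finger parallel gripper is mounted at the origin on the work surface; the furniture and walls round the work are solid. World frame = base frame: x ahead of the robot, y to its left, z up, the work surface at z = 0. Lengths are in m, angles in rad, forces in N, time in s.
With the tool pointing down it reaches from about 0.425 to 0.925 m from the base axis. Payload 6.8 kg.
Tool frame: the origin (TCP) lies on the front face of the gripper's body, between the roots of the fingers; the fingertips stand 73 mm ahead of it and the grasp point (between the pads) lies 54 mm ahead of it (env.nose_length is the distance from the TCP to the fingertips, in m); z points along the fingers, y is the direction in which the jaws open and shut (so a half turn about z gives the same grasp; the last joint's range is limited). The gripper opens to 85 mm and grips with 20 to 120 N. Pads are 22 mm wide; open, the fingers measure 114 mm over their backs; the gripper's body (76 mm by 85 mm) begins 54 mm behind the grasp point. The pads swing forward as they close: fully open they stand 13 mm farther back than shut.
Start: joints at [-1.324, 0.477, 0.022, 1.555, -0.011, 1.109, -0.083], TCP at [0.234, 0.633, 0.304] pointing down, gripper open.
Joint ranges: [-2.96, 2.96], [-0.34, 2.1], [-1.41, 1.46], [0.24, 2.44], [-1.37, 4.51], [0.17, 1.92], [-2.96, 2.96]. Speed limits (rad/s): [2.39, 2.39, 3.14, 3.14, 3.14, 3.14, 3.14].

## Interface

Orientations are given as a unit quaternion [w, x, y, z].
In Python, from cell import env, kin, camera, calibration, job gives the robot as it stands. The module is installed in compiled form; this text tells all that it offers. Calls block until the motion is done:
- env.reach(position, orientation): joint-space move of the TCP to a pose.
- env.movel(position, velocity=0.15, rot=None, stop_force=None): straight line of the TCP; rot=None keeps the orientation; velocity is the mean speed in m/s. With stop_force (N) it stops when the force on the tool has changed by that much, and returns True; else False.
- env.goto_joints(angles): joint-space move.
- env.grip(opening, f_grip=None): finger opening in m; f_grip is the grip in N (None keeps the last); returns when the fingers have stopped.
- env.dwell(seconds).
- kin.inverse_kinematics(position, orientation): joint angles nearest the present ones, or None.
- env.get_state(): the state.
- camera(name): name is "scene" or "top" or "wrist"; returns (picture, depth): 400x640x3 uint8, blue, green, red; 400x640 float32, m along the optical axis (not along the pixel's ray), 0 where there is no reading.
- calibration(name): a dict with "fx", "fy", "cx", "cy" (pixels), "rvec" (rotation vector, rad) and "tvec" (3), from world to camera coordinates, as OpenCV has them. Camera axes: x right, y down, z forward; pixel columns grow to the right and rows downward; lengths in m; the calibration is good to about 2 mm. A picture is of the moment at which its call begins: read the wrist's pose just before it. calibration takes no time and is no camera call; for the wrist camera it gives the pose at the moment of the call.
A pose or a line that the arm cannot do raises env.PlanningError and nothing moves.
- job.job_done(): hands the job in, once; it reports no verdict.
The state is a dict: "time": time; "qpos": joint angles; "joint_velocities": joint speeds; "joint_torque": joint torques, N m; "tcp_pos": TCP position; "orientation": TCP orientation; "force": force on the tool from outside, world axes, zero at the start; "torque": the same for the moment, N m; "opening": finger opening in m.
Only numpy, scipy, OpenCV 4.12 (cv2) and the standard library are available. Lean on these libraries where they do the work, as an engineer would, in place of code of your own. Each camera call takes 0.05 s, during which the arm holds its last target.

## Task

Clamp the round-topped stud in its fixture by swinging the orange-posted lever round until it points along the white line and leaving it there, then pick up the black angle gauge by its top tab and stand it level and centred on the crown of the stud. Keeping it pressed lightly on the crown, rock it sideways until the red swinging pointer settles on the blue flag of the dial, and finish while holding it just so: do not let go, and leave the other things on the bench alone.

Things in the scene. Friction and masses are not known exactly. Their poses are not given: they have to be found in the camera images.
- fixture: grey clamping fixture fixed to the bench: base plate 170 (x) x 80 (y) x 12 mm high. Origin: centre of its underside; z up. Along its +x lies, in this order: a dark fixed jaw (top 42 mm up), the stud, the cam with the lever's pivot, and a white line on the plate that runs out from the pivot along +x. Low rails (24 mm up) stand on both y sides of the stud
- lever (a joint): cam lever of the fixture, turning about an upright axis, in rad: 0 when it points 1.0 rad anticlockwise (seen from above) of the white line, growing clockwise, 1.0 when it points exactly along the white line (fixture +x); range 0 to 1.3. It stays where it is left and needs about 4 N at the post. Close to 1.0 the cam meets the stud and it gets a little stiffer
- lever_post (a point): middle of the upright orange post at the lever's end: a round post 16 mm in diameter and 34 mm high, this point 60 mm and its top 77 mm above the bench; the flat lever arm under it reaches up to 32 mm above the bench
- lever_pivot (a point): point on the lever's upright axis, 30 mm above the bench; the post's axis is 80 mm from it
- stud: loose steel stud block standing in the fixture, 40 x 40 mm, 65 mm high; its top is a half cylinder of radius 20 mm whose axis runs along the stud's x (= the fixture's x). Origin: centre of its underside, on the plate 12 mm above the bench, so that the crown line is 77 mm above the bench. About 0.6 kg. Gauge and stud are rigid metal: a fraction of a millimetre more push adds several newtons
- crown_center (a point): middle of the axis of the stud's half-round top, 45 mm above its underside and 20 mm below its crown; axes as the stud's
- gauge: angle gauge, about 0.25 kg, standing upright on its flat silver foot (26 x 90 x 12 mm, long side along its y). Above it a black round dial housing 68 mm in diameter and 16 mm thick (centre 46 mm up), then a black grip tab 16 mm thick (x) and 30 mm wide (y) reaching from 80 to 120 mm up. Origin: centre of the foot's underside; z up; the white dial looks along its -x, and it rocks about its x
- gauge_grip (a point): point in the tab to grip, 106 mm above the foot's underside; grip across the 16 mm thickness (along the gauge's x)
- pointer (a joint): the red pointer, a free, damped pendulum that stays upright in the world when the gauge tilts, so it settles within about 1 s; its angle in rad from the dial's zero (top) tick, turning about the gauge's +x (positive: clockwise as one looks at the dial). When the gauge is tilted by +a about its own x, the settled pointer reads -a
- pointer_tip (a point): tip of the red pointer, 24 mm from the dial's centre; its z axis runs along the pointer
- flag (a joint): the blue flag set on the dial, which marks the wanted reading: its angle in rad in the same sense as the pointer's, 0.17 to 0.33 (10 to 19 degrees); it does not move by itself. Ticks on the dial are 5 degrees apart
- flag_tip (a point): outer end of the blue flag, 31.5 mm from the dial's centre; its z axis runs out along the flag
- bottle: bystander, loose: white pump bottle with a blue collar, 60 x 60 x 136 mm; origin in the centre of its underside
- pin_cup: bystander, loose: steel cup, 58 mm wide and 43 mm high; origin in the centre of its underside
- stamp: bystander, loose: stamp with a wooden knob, 26 x 34 x 64 mm; origin in the centre of its underside
There are look-alikes about, which are no part of the job. Of the things that look like the gauge, the larger one is meant. Leave any green look-alike of the stud alone.

How it is judged:
On the way, in this order (a step that is already met when the one before it is completed fails the run):
1. the lever points along the white line (within 0.12 rad) and stands still, with no finger on it (value of joint lever between 0.88 and 1.12 rad and contact force between lever and the fingers below 0.2 N and velocity of joint lever between -0.05 and 0.05 rad/s), for 0.2 s.
2. the held gauge stands level (within 0.1 rad) on the stud's crown (value of joint lever between 0.88 and 1.12 rad and contact force between gauge and stud above 0.5 N and contact force between gauge and the fingers above 1 N and contact force between gauge and fixture below 0.1 N and x of gauge in the frame of crown_center between -0.015 and 0.015 m and y of gauge in the frame of crown_center between -0.022 and 0.022 m and z of gauge in the frame of crown_center between 0.01 and 0.03 m and angle between gauge's own x axis and vertical between 1.45 and 1.69 rad and angle between gauge's own z axis and vertical below 0.1 rad), for 0.2 s.
3. the gauge, still on the crown, is rocked until the pointer is on the flag (within 0.045 rad) (contact force between gauge and stud above 0.5 N and contact force between gauge and the fingers above 1 N and contact force between gauge and fixture below 0.1 N and x of gauge in the frame of crown_center between -0.015 and 0.015 m and y of gauge in the frame of crown_center between -0.022 and 0.022 m and z of gauge in the frame of crown_center between 0.01 and 0.03 m and angle between gauge's own x axis and vertical between 1.45 and 1.69 rad and angle between the z axis of pointer_tip and the z axis of flag_tip, either way round below 0.045 rad and angle between pointer_tip's own z axis and vertical below 0.12 rad), for 0.3 s.
At the end, for the whole second after the job is handed in: Gauge still held, bearing on the stud's crown with 0.5-25 N and on nothing else, foot centre within 15 mm along and 22 mm across the crown; dial upright within 0.12 rad; settled pointer within 0.045 rad of the flag; lever let go within 0.12 rad of the white line; stud in place (all of step 3 and value of joint lever between 0.88 and 1.12 rad and contact force between lever and the fingers below 0.2 N and x of stud in the frame of fixture between -0.046 and -0.035 m and y of stud in the frame of fixture between -0.005 and 0.005 m and angle between stud's own z axis and vertical below 0.05 rad and velocity of joint pointer between -0.2 and 0.2 rad/s and contact force between gauge and stud below 25 N and height (world z) of gauge above 0.06 m); the arm keeps its last pose, push and grip.
It fails at once if the gauge is rammed on the stud (over 60 N) (contact force between gauge and stud above 60 N).
It fails at once if the gauge is tipped over (more than 0.8 rad) (angle between gauge's own z axis and vertical above 0.8 rad).
It fails at once if a bystander is moved by more than 30 mm (distance of any of bottle, pin_cup, stamp from where it was at the start of the episode above 0.03 m).
It also fails if it takes over 58 s, if anything falls off the work surface, if the arm or the gripper's body presses on something with over 40 N, if the wrist force passes 120 N, or if a joint passes its speed limit or range.

## Working session

There is one attempt and no reset: what is moved stays moved. The work goes in short steps, each a Python script; the robot and the scene stay as the last script left them, time stands still between calls to the robot, and variables do not carry over. Pictures are saved under pics/ and viewed, and the job is handed in when it is done.

```bash
mkdir -p pics; ls
cat > h.py <<'E'
import numpy as np, cv2
from cell import env, kin, camera, calibration, job
from scipy.spatial.transform import Rotation as R
def save(n,im): cv2.imwrite(f'pics/{n}.png',im)
def world(name_or_cal,u,v,d):
    c=calibration(name_or_cal) if isinstance(name_or_cal,str) else name_or_cal
    Rm=cv2.Rodrigues(np.array(c['rvec'],float))[0];t=np.array(c['tvec'],float).ravel()
    u,v,d=map(lambda a:np.asarray(a,float),(u,v,d))
    p=np.stack([(u-c['cx'])/c['fx']*d,(v-c['cy'])/c['fy']*d,d],-1)
    return (p-t)@Rm
def onplane(c,u,v,z):
    if isinstance(c,str): c=calibration(c)
    Rm=cv2.Rodrigues(np.array(c['rvec'],float))[0];t=np.array(c['tvec'],float).ravel()
    o=-Rm.T@t; r=np.array([(u-c['cx'])/c['fx'],(v-c['cy'])/c['fy'],1])@Rm
    return o+r*(z-o[2])/r[2]
def proj(c,P):
    if isinstance(c,str): c=calibration(c)
    return cv2.projectPoints(np.array(P,float).reshape(-1,3),np.array(c['rvec'],float),np.array(c['tvec'],float),np.array([[c['fx'],0,c['cx']],[0,c['fy'],c['cy']],[0,0,1.]]),None)[0].reshape(-1,2)
def q(Rm):
    a=R.from_matrix(Rm).as_quat(); return [a[3],a[0],a[1],a[2]]
def down(yaw): # tool z down, jaw axis y at angle yaw in world
    y=np.array([np.cos(yaw),np.sin(yaw),0]);z=np.array([0,0,-1.]);return np.stack([np.cross(y,z),y,z],1)
def st():
    s=env.get_state(); return s
def pr():
    s=st();print('t',round(s['time'],2),'tcp',np.round(s['tcp_pos'],4),'q',np.round(s['qpos'],3),'F',np.round(s['force'],2),'T',np.round(s['torque'],2),'open',round(float(s['opening']),4))
E
python3 - <<'E'
from h import *
for n in ('scene','top','wrist'):
    c=calibration(n); im,d=camera(n); save(n+'0',im); np.save(n+'0.npy',d); print(n,c)
pr(); print(env.nose_length)
E
```

```text
pics
scene {'fx': 363.3295863591154, 'fy': 363.3295863591154, 'cx': 321.1072055284945, 'cy': 201.6613678059298, 'rvec': array([ 2.19985065, -0.73385701,  0.32784858]), 'tvec': array([-0.37073414,  0.37258385,  0.55493369])}
top {'fx': 433.6035361657395, 'fy': 433.6035361657395, 'cx': 323.4025675376648, 'cy': 207.5663905640962, 'rvec': array([ 2.15685388, -2.1748577 ,  0.09838666]), 'tvec': array([0.17987287, 0.57296897, 0.93910966])}
wrist {'fx': 287.35557189561507, 'fy': 287.35557189561507, 'cx': 318.8941905662804, 'cy': 202.2104478292834, 'rvec': array([-2.38740544, -1.66041025, -0.22360618]), 'tvec': array([-0.67476817, -0.03447171,  0.38044641])}
t 0.15 tcp [0.2344 0.6326 0.3032] q [-1.324  0.478  0.022  1.556 -0.012  1.109 -0.083] F [ 1.17  0.   -0.13] T [ 0.03 -0.02 -0.01] open 0.0853
0.0726
```

View pics/scene0.png

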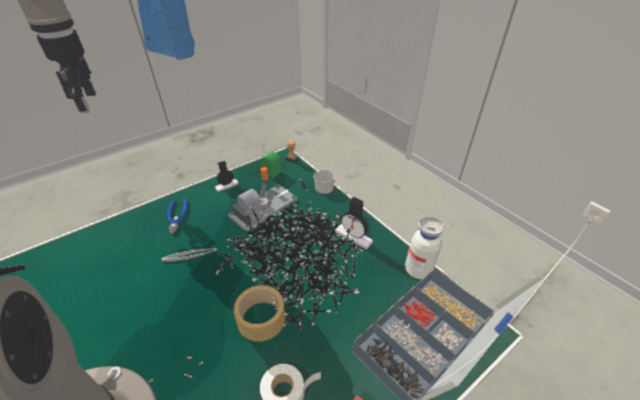

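View pics/top0.png

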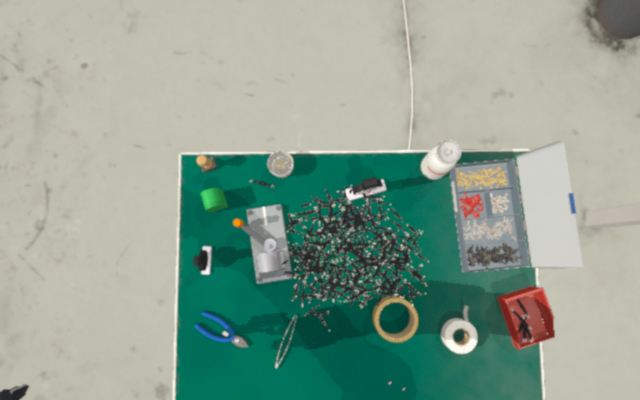

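View pics/wrist0.png

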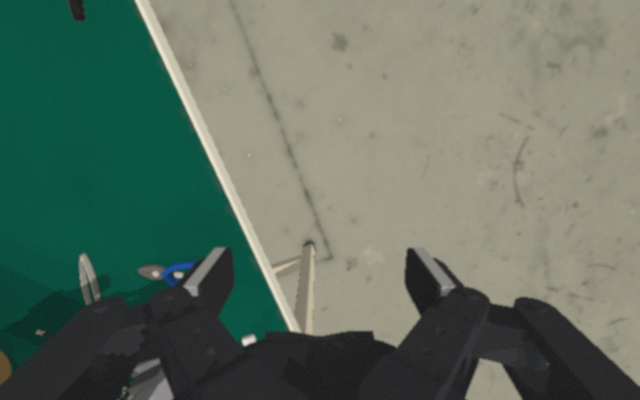

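Run:
```python
from h import *
t=cv2.imread('pics/top0.png'); s=cv2.imread('pics/scene0.png')
A=cv2.resize(t[140:300,180:400],None,fx=3.6,fy=3.6,interpolation=cv2.INTER_CUBIC); save('topc',A)
B=cv2.resize(s[130:260,200:400],None,fx=4,fy=4,interpolation=cv2.INTER_CUBIC); save('scenec',B)
d=np.load('top0.npy'); 
for u,v in [(238,223),(270,243),(268,262),(205,260),(365,188),(190,375),(181,155),(208,200),(280,164),(204,160),(440,160),(495,200)]:
    print((u,v),np.round(world('top',u,v,d[v,u]),3))
```

```text
(238, 223) [0.539 0.357 0.074]
(270, 243) [0.496 0.294 0.032]
(268, 262) [0.456 0.292 0.077]
(205, 260) [0.46  0.438 0.03 ]
(365, 188) [0.606 0.089 0.109]
(190, 375) [ 0.206  0.475 -0.   ]
(181, 155) [ 0.704  0.508 -0.002]
(208, 200) [0.589 0.424 0.067]
(280, 164) [0.678 0.274 0.013]
(204, 160) [0.679 0.436 0.06 ]
(440, 160) [ 0.658 -0.061  0.132]
(495, 200) [ 0.591 -0.217  0.004]
```

View pics/topc.png

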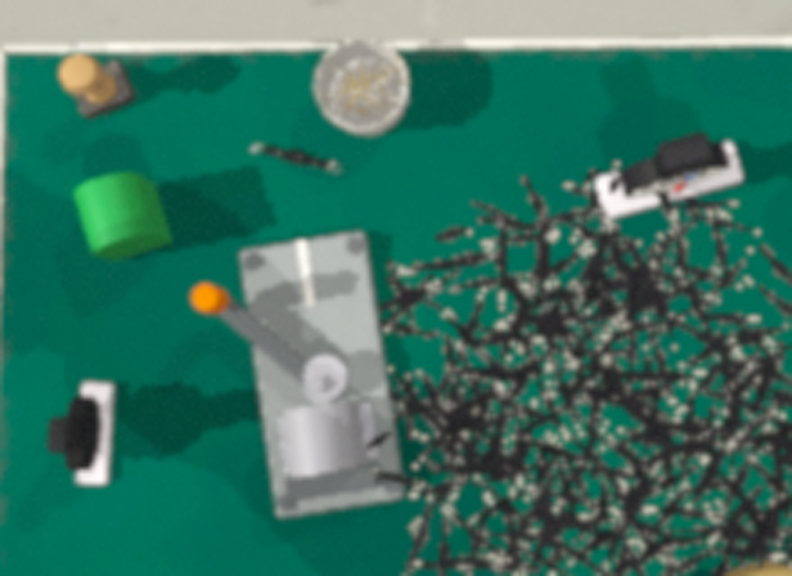

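View pics/scenec.png

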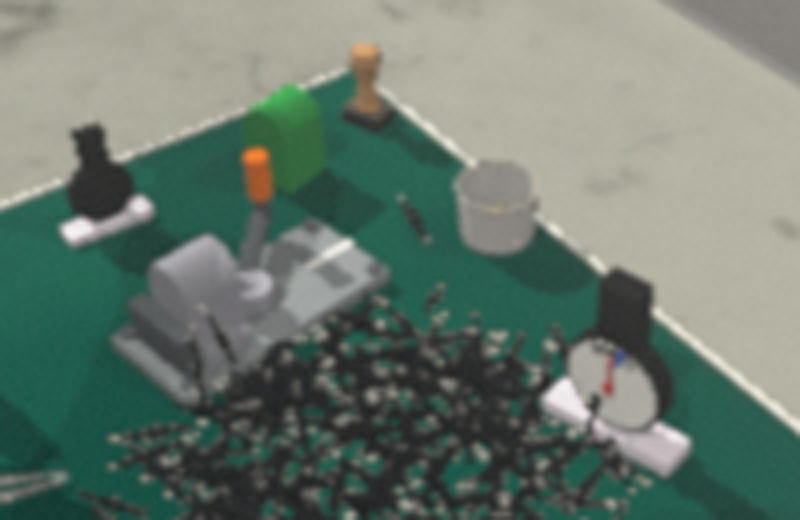

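Run:
```python
from h import *
c=calibration('top')
for z,pts in ((.012,[(240,250),(365,232),(405,495),(275,517)]),(.0125,[(303,240),(309,303)])):
    P=[onplane(c,u/3.6+180,v/3.6+140,z) for u,v in pts]; print(np.round(P,4))
s=st();w,x,y,z=s['orientation'];Rm=R.from_quat([x,y,z,w]).as_matrix();print(np.round(Rm,3))
cw=calibration('wrist');Rc=cv2.Rodrigues(cw['rvec'])[0];o=-Rc.T@cw['tvec'];print('cam',o,'in tool',Rm.T@(o-s['tcp_pos']),'axes in tool\n',np.round(Rm.T@Rc.T,3))
for yaw in (0,.2,np.pi,-np.pi/2,np.pi/2):
  for p in ([.48,.29,.3],[.6,.09,.3],[.47,.3,.2]):
    print(yaw,p,kin.inverse_kinematics(p,q(down(yaw))))
```

```text
[[0.5734 0.35   0.012 ]
 [0.5842 0.2709 0.012 ]
 [0.4194 0.2457 0.012 ]
 [0.4065 0.3266 0.012 ]]
[[0.5794 0.3101 0.0125]
 [0.5395 0.3061 0.0125]]
[[-0.938  0.347 -0.   ]
 [ 0.347  0.938 -0.001]
 [-0.    -0.001 -1.   ]]
cam [0.17075582 0.65768217 0.37376797] in tool [ 0.06837465  0.00127627 -0.07061928] axes in tool
 [[-0.001 -0.963 -0.269]
 [ 1.    -0.001 -0.002]
 [ 0.001 -0.269  0.963]]
0 [0.48, 0.29, 0.3] [-0.98275607  0.30530819  0.40576392  1.85878454 -0.14097616  1.00546581
 -0.5180056 ]
0 [0.6, 0.09, 0.3] [-0.6930362   0.41178731  0.58734975  1.76018009 -0.25895118  1.04750782
 -0.01362916]
0 [0.47, 0.3, 0.2] [-0.96761476  0.42769623  0.36565973  1.95337669 -0.20891795  0.79674403
 -0.48524167]
0.2 [0.48, 0.29, 0.3] [-0.95114768  0.30219699  0.36589863  1.85678785 -0.12646627  1.00515952
 -0.33243761]
0.2 [0.6, 0.09, 0.3] [-0.67326789  0.4068242   0.55948676  1.75893807 -0.24514967  1.04579669
  0.17340184]
0.2 [0.47, 0.3, 0.2] [-0.93731839  0.4233814   0.32637788  1.9513835  -0.18550575  0.79542871
 -0.30738124]
3.141592653589793 [0.48, 0.29, 0.3] [-0.49562806  0.30338443 -0.1
[... 372 characters left out ...]
20364148  0.34563968  0.69515996  1.87182255 -0.25828384  1.01520442
 -1.97063086]
-1.5707963267948966 [0.6, 0.09, 0.3] [-0.82487526  0.45803496  0.78222002  1.76805831 -0.36401915  1.06630082
 -1.48559634]
-1.5707963267948966 [0.47, 0.3, 0.2] [-1.18197814  0.48169522  0.65492707  1.96667572 -0.39545435  0.82201247
 -1.87829976]
1.5707963267948966 [0.48, 0.29, 0.3] [-0.73292971  0.29300345  0.09571974  1.84239099 -0.03265024  1.00770518
  0.94696338]
1.5707963267948966 [0.6, 0.09, 0.3] [-0.49881951  0.37780436  0.32240113  1.74741589 -0.13608628  1.03823272
  1.44245138]
1.5707963267948966 [0.47, 0.3, 0.2] [-0.72623402  0.4091727   0.05807162  1.93698358 -0.03231033  0.79631279
  0.92044976]
```

Run:
```python
from h import *
pr()
env.reach([.50,.30,.27],q(down(np.pi/2+.145)))
pr()
im,d=camera('wrist'); c=calibration('wrist'); save('w1',im); np.savez('w1.npz',d=d,**c)
# candidates for dial view
g=np.array([.606,.089,.06])
for tilt in (.4,.6,.8):
  for yaw in (np.pi/2+.145,np.pi/2,-np.pi/2+.145):
   for dist in (.18,.22):
    Rt=down(yaw); x=Rt[:,0]
    # tilt about tool y
    for s_ in (1,-1):
      Rm=R.from_rotvec(s_*tilt*Rt[:,1]).as_matrix()@Rt
      fwd=Rm@np.array([-.269,0,.963]); 
      if fwd[0]<0: continue
      cam=g-dist*fwd; tcp=cam-Rm@np.array([.0684,.0013,-.0706])
      k=kin.inverse_kinematics(tcp,q(Rm)); print(tilt,round(yaw,2),dist,s_,np.round(fwd,2),np.round(tcp,3),None if k is None else np.round(k,2))
```

```text
t 0.15 tcp [0.2344 0.6326 0.3032] q [-1.324  0.478  0.022  1.556 -0.012  1.109 -0.083] F [ 1.17  0.   -0.13] T [ 0.03 -0.02 -0.01] open 0.0853
t 1.73 tcp [0.4995 0.3014 0.2701] q [-0.696  0.361  0.058  1.819 -0.026  0.962  1.091] F [-0.63 -0.29  0.94] T [-0.01  0.02 -0.03] open 0.0853
0.4 1.72 0.18 -1 [ 0.62  0.09 -0.78] [0.585 0.085 0.162] [-0.35  0.41  0.1   2.12  0.04  0.21  1.41]
0.4 1.72 0.22 -1 [ 0.62  0.09 -0.78] [0.56  0.081 0.194] [-0.38  0.32  0.13  2.16  0.04  0.26  1.41]
0.4 1.57 0.18 -1 [ 0.62 -0.   -0.78] [0.584 0.088 0.162] [-0.48  0.42  0.21  2.13  0.13  0.22  1.15]
0.4 1.57 0.22 -1 [ 0.62 -0.   -0.78] [0.559 0.088 0.194] [-0.52  0.33  0.23  2.17  0.16  0.28  1.11]
0.4 -1.43 0.18 1 [ 0.13  0.02 -0.99] [0.548 0.082 0.147] [-0.79  0.47  0.62  2.24 -1.13  0.24 -0.63]
0.4 -1.43 0.22 1 [ 0.13  0.02 -0.99] [0.543 0.081 0.187] [-0.9   0.4   0.75  2.23 -0.87  0.3  -0.88]
0.6 1.72 0.18 -1 [ 0.76  0.11 -0.64] [0.565 0.082 0.156] [ 0.14  0.44 -0.5   2.25  1.96  0.29 -0.43]
0.6 1.72 0.22 -1 [ 0.76  0.11 -0.64] [0.535 0.077 0.182] [ 0.17  0.35 -0.53  2.3   1.84  0.26 -0.34]
0.6 1.
[... 186 characters left out ...]
21 -0.59]
0.6 -1.43 0.18 1 [ 0.32  0.05 -0.95] [0.532 0.08  0.134] [ 0.51  0.61 -0.98  2.31  1.94  0.57  2.83]
0.6 -1.43 0.22 1 [ 0.32  0.05 -0.95] [0.519 0.078 0.171] [ 0.53  0.48 -0.98  2.32  1.8   0.47  2.91]
0.8 1.72 0.18 -1 [ 0.87  0.13 -0.48] [0.547 0.079 0.146] [ 0.28  0.53 -0.69  2.38  2.49  0.61 -0.9 ]
0.8 1.72 0.22 -1 [ 0.87  0.13 -0.48] [0.512 0.074 0.165] None
0.8 1.57 0.18 -1 [ 0.88 -0.   -0.48] [0.546 0.088 0.146] [-0.05  0.47 -0.4   2.38  2.37  0.63 -1.07]
0.8 1.57 0.22 -1 [ 0.88 -0.   -0.48] [0.511 0.088 0.165] [ 0.25  0.47 -0.78  2.43  2.21  0.73 -0.87]
0.8 -1.43 0.18 1 [ 0.5   0.07 -0.86] [0.519 0.078 0.117] None
0.8 -1.43 0.22 1 [ 0.5   0.07 -0.86] [0.499 0.075 0.152] None
```

View pics/w1.png

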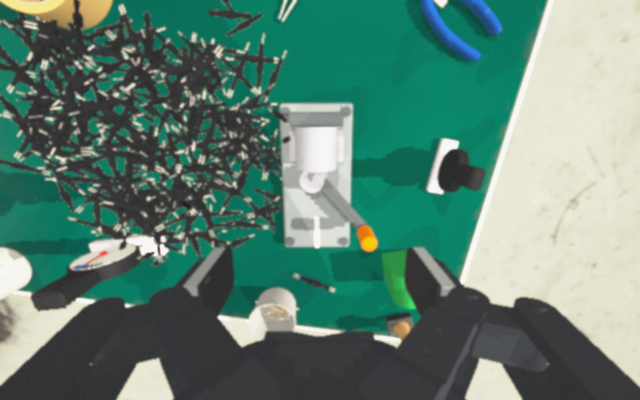

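Run:
```python
from h import *
im=cv2.imread('pics/w1.png');z=np.load('w1.npz');d=z['d'];c={k:z[k] for k in z.files if k!='d'}
hsv=cv2.cvtColor(im,cv2.COLOR_BGR2HSV)
m=(cv2.inRange(hsv,(5,150,120),(22,255,255)))
n,l,s,ce=cv2.connectedComponentsWithStats(m)
for i in range(1,n):
    if s[i,4]>60: 
        v,u=np.where(l==i); P=world(c,u,v,d[v,u]); 
        t=P[P[:,2]>.07]; print(s[i],ce[i],'top',np.median(t,0),t.min(0),t.max(0),len(t))
# plate & stuff
vv,uu=np.mgrid[95:255,270:365]; P=world(c,uu,vv,d[95:255,270:365]); Z=P[...,2]
S=hsv[95:255,270:365,1]
pl=(Z>.007)&(Z<.018)&(S<90)
pts=P[pl][:,:2].astype(np.float32); print('plate',len(pts),np.median(P[pl][:,2]),cv2.minAreaRect(pts))
cr=(Z>.06)&(S<60); pts=P[cr][:,:2].astype(np.float32); print('stud',len(pts),cv2.minAreaRect(pts),P[cr][:,2].max())
px=P[(Z>.071)&(S<60)]; print('crown',px.mean(0),px.min(0),px.max(0))
# line
ln=(im[95:255,270:365].min(2)>225)&(Z<.02)&(Z>.005); k=P[ln][:,:2].astype(np.float32);print('line',len(k), cv2.fitLine(k,cv2.DIST_L2,0,.01,.01).ravel(),cv2.minAreaRect(k))
cm=(Z>.028)&(Z<.055)&(S<60)&(vv>170)&(vv<195)&(uu>298)&(uu<326); print('cam',P[cm].mean(0),cm.sum(),np.median(P[cm][:,2]))
save('w1c',cv2.resize(im[95:275,260:400],None,fx=4,fy=3.3,interpolation=cv2.INTER_CUBIC)); save('w1g',cv2.resize(im[220:320,20:190],None,fx=4.5,fy=4.5,interpolation=cv2.INTER_CUBIC))
# top view independent
ct=calibration('top');t=cv2.imread('pics/top0.png');h2=cv2.cvtColor(t,cv2.COLOR_BGR2HSV);mo=cv2.inRange(h2,(5,150,120),(22,255,255));n,l,s,ce=cv2.connectedComponentsWithStats(mo)
for i in range(1,n):
    if s[i,4]>15: print('top orange',s[i],ce[i],onplane(ct,*ce[i],.077))
```

```text
[358 226  19  26 251] [365.61354582 236.41035857] top [0.53806926 0.35471036 0.07446938] [0.43226289 0.29281276 0.07004031] [0.54792573 0.36548553 0.34070171] 82
plate 6107 0.012591807558366662 ((0.497597873210907, 0.2905527651309967), (0.16927430033683777, 0.09565044194459915), 8.353129386901855)
stud 1840 ((0.45463046431541443, 0.2919918894767761), (0.04396280646324158, 0.03908972814679146), 8.762412071228027) 0.34070170984620296
crown [0.45558807 0.29246376 0.08447813] [0.43226289 0.27555046 0.07100467] [0.47812797 0.30931168 0.34070171]
line 198 [ 0.99414706 -0.10803503  0.5488022   0.31059885] ((0.5120573043823242, 0.31192341446876526), (0.018881579861044884, 0.13512498140335083), 84.31717681884766)
cam [0.49515192 0.29501329 0.03324596] 494 0.032715686336226416
top orange [233 219  10   8  65] [237.56923077 222.47692308] [0.53950816 0.35693565 0.077     ]
```

View pics/w1c.png

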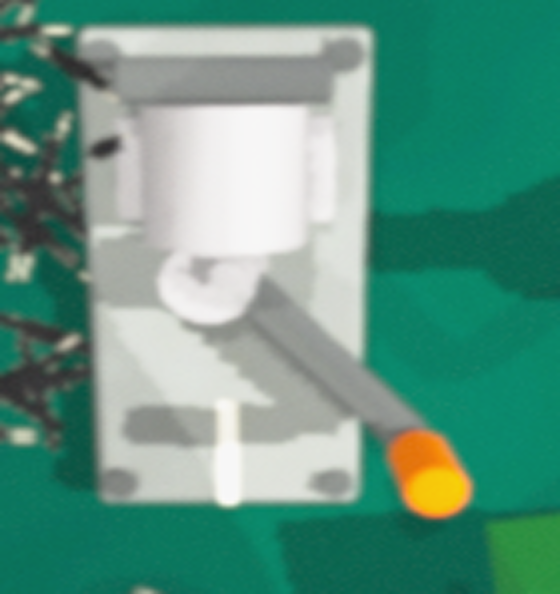

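View pics/w1g.png

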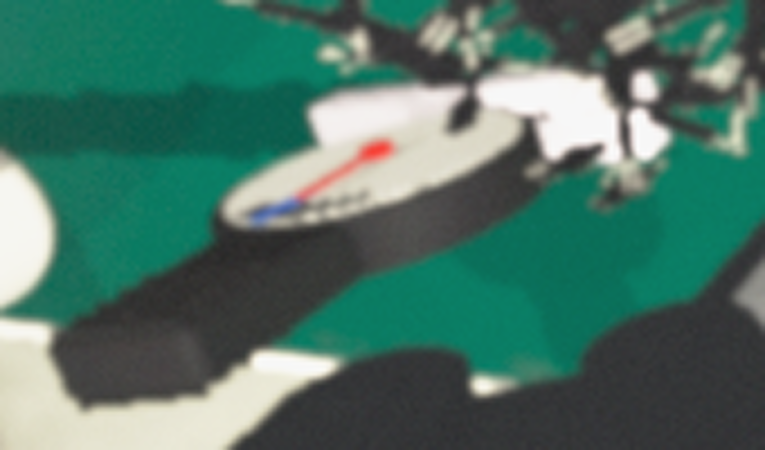

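Run:
```python
from h import *
z=np.load('w1.npz');c={k:z[k] for k in z.files if k!='d'}
def px(a,b): return 260+a/4,95+b/3.3
for n,a,b,h in [('disc',210,285,.033),('posttop',440,492,.077),('c1',80,30,.012),('c2',374,30,.012),('c3',100,500,.012),('c4',358,500,.012),('ln0',228,405,.012),('ln1',229,503,.012),('crown near',225,105,.077),('crown far',228,250,.077),('screw1',103,55,.012),('screw2',342,55,.012),('screw3',120,483,.012),('screw4',334,483,.012)]:
    print(n,np.round(onplane(c,*px(a,b),h),4))
ct=calibration('top')
print('top disc',onplane(ct,180+325/3.6,140+375/3.6,.033),'post',onplane(ct,180+207/3.6,140+297/3.6,.077))
```

```text
disc [0.4947 0.2948 0.033 ]
posttop [0.5402 0.3598 0.077 ]
c1 [0.4196 0.2482 0.012 ]
c2 [0.4081 0.327  0.012 ]
c3 [0.5853 0.2726 0.012 ]
c4 [0.5737 0.3518 0.012 ]
ln0 [0.5423 0.3065 0.012 ]
ln1 [0.5807 0.3124 0.012 ]
crown near [0.4365 0.2909 0.077 ]
crown far [0.4753 0.2972 0.077 ]
screw1 [0.4265 0.2552 0.012 ]
screw2 [0.417  0.3198 0.012 ]
screw3 [0.5776 0.278  0.012 ]
screw4 [0.568  0.3433 0.012 ]
top disc [0.49385142 0.29309118 0.033     ] post [0.53946039 0.35708214 0.077     ]
```

```bash
cat >> h.py <<'E'
FY=.147; F0=np.array([.4967,.2999])
def loc(x,y): 
    c,s=np.cos(FY),np.sin(FY); return F0+np.array([c*x-s*y,s*x+c*y])
def toloc(p):
    c,s=np.cos(FY),np.sin(FY); d=np.asarray(p)[:2]-F0; return np.array([c*d[0]+s*d[1],-s*d[0]+c*d[1]])
E
python3 - <<'E'
from h import *
Q=q(down(np.pi/2+FY))
env.grip(.055,30)
p=np.array([.5400,.3585])
env.reach([*p,.19],Q); pr()
print(env.movel([*p,.114],.12,stop_force=8)); pr()
print(env.grip(.0,30)); pr()
im,d=camera('wrist'); save('w2',im)
E
```

```text
t 2.69 tcp [0.5398 0.3582 0.1893] q [-0.719  0.552  0.051  1.722 -0.034  0.87   1.064] F [ 0.16 -0.15  0.64] T [-0.06  0.    0.01] open 0.055
False
t 3.48 tcp [0.5405 0.3587 0.1149] q [-0.712  0.649  0.042  1.757 -0.038  0.735  1.067] F [-0.46  0.52 -0.21] T [0.02 0.07 0.02] open 0.0549
False
t 3.91 tcp [0.5402 0.3585 0.1148] q [-0.713  0.649  0.042  1.757 -0.038  0.735  1.067] F [-1.25 -1.86  5.65] T [-0.29  0.37 -0.  ] open 0.0149
```

View pics/w2.png

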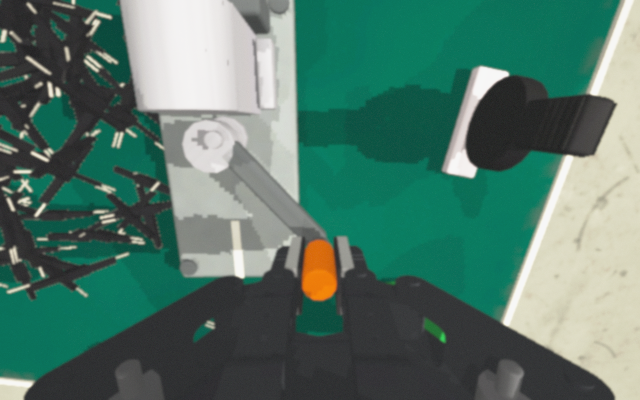

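Run:
```python
from h import *
c=calibration('wrist')
P=onplane(c,213,140,.035); print('pivot',P,toloc(P)); 
s=st(); l=toloc(s['tcp_pos']); print(l)
px=l[0]-np.sqrt(.08**2-l[1]**2); print('px',px)
th0=np.arcsin(l[1]/.08)
for th in np.linspace(th0,0,8)[1:]:
    p=loc(px+.08*np.cos(th),.08*np.sin(th))
    print(env.movel([*p,.1145],.06,stop_force=35)); pr()
im,d=camera('wrist'); save('w3',im)
```

```text
pivot [0.48963832 0.29721528 0.035     ] [-0.00737875 -0.00162143]
[0.05160091 0.05153294]
px -0.00959023443483012
False
t 4.24 tcp [0.5457 0.3538 0.1148] q [-0.7    0.652  0.041  1.752 -0.039  0.737  1.079] F [-2.33  1.61  2.19] T [ 0.48  0.3  -0.23] open 0.0148
False
t 4.53 tcp [0.5516 0.3482 0.1149] q [-0.688  0.653  0.041  1.749 -0.039  0.737  1.091] F [-0.15  4.76  0.26] T [ 1.04 -0.1  -0.34] open 0.0151
False
t 4.81 tcp [0.5569 0.342  0.115 ] q [-0.675  0.654  0.041  1.747 -0.038  0.736  1.104] F [ 3.66  6.44 -2.88] T [ 1.38 -0.77 -0.3 ] open 0.0148
False
t 5.09 tcp [0.5617 0.3352 0.1151] q [-0.663  0.654  0.041  1.747 -0.038  0.734  1.116] F [ 6.57  7.86 -5.54] T [ 1.51 -1.43 -0.23] open 0.0151
False
t 5.38 tcp [0.5655 0.3277 0.1152] q [-0.651  0.653  0.042  1.749 -0.037  0.732  1.128] F [ 9.27  8.07 -6.66] T [ 1.59 -1.82 -0.25] open 0.0152
False
t 5.66 tcp [0.5681 0.3197 0.1153] q [-0.639  0.65   0.042  1.753 -0.037  0.73   1.139] F [ 9.47  7.52 -6.56] T [ 1.42 -1.82 -0.28] open 0.0149
False
t 5.94 tcp [0.5696 0.3123 0.1154] q [-0.627  0.647  0.041  1.76  -0.037  0.726  1.151] F [ 8.7   8.17 -6.12] T [ 1.6  -1.9  -0.36] open 0.0149
```

View pics/w3.png

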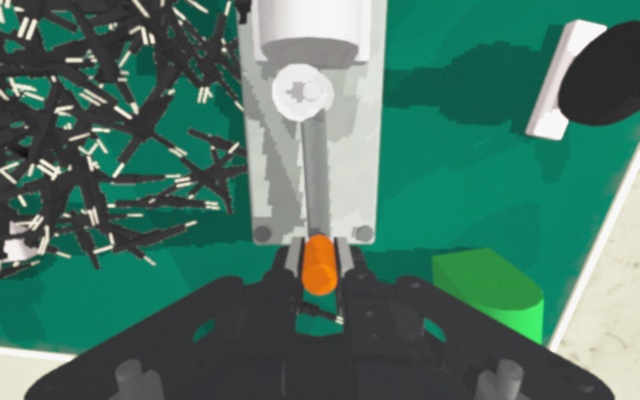

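Run:
```python
from h import *
p=loc(.0695,-.002); print(env.movel([*p,.1145],.05,stop_force=35)); s=st();print(toloc(s['tcp_pos']))
env.grip(.05); pr()
s=st();env.movel([*s['tcp_pos'][:2],.22],.15)
Q=q(down(np.pi/2+FY))
env.reach([*loc(.05,0),.26],Q); pr()
im,d=camera('wrist'); c=calibration('wrist');save('w4',im); np.savez('w4.npz',d=d,**c)
```

```text
False
[0.07362778 0.00018185]
t 6.67 tcp [0.5656 0.3075 0.1143] q [-0.625  0.644  0.041  1.768 -0.037  0.73   1.153] F [-0.06  0.54 -0.66] T [-0.07 -0.02 -0.04] open 0.0499
t 7.83 tcp [0.5459 0.3076 0.2603] q [-0.653  0.439  0.054  1.724 -0.028  0.979  1.13 ] F [-0.89 -0.16 -1.59] T [-0.02  0.01 -0.04] open 0.0501
```

View pics/w4.png

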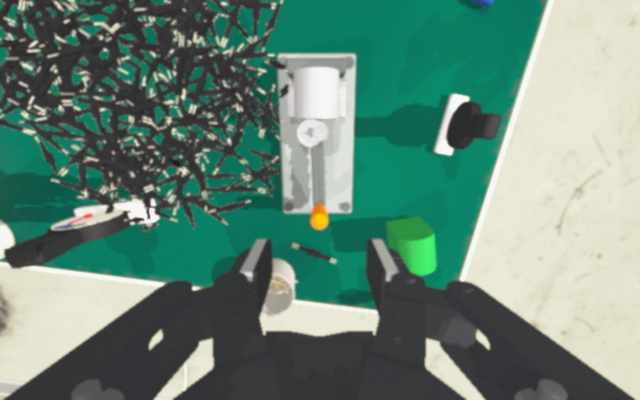

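Run:
```python
from h import *
im=cv2.imread('pics/w4.png');z=np.load('w4.npz');d=z['d'];c={k:z[k] for k in z.files if k!='d'}
hsv=cv2.cvtColor(im,cv2.COLOR_BGR2HSV);m=cv2.inRange(hsv,(5,150,120),(22,255,255));v,u=np.where(m[190:240,300:340]);u+=300;v+=190
print(u.min(),u.max(),v.min(),v.max())
for a,b,h in [((u.min()+u.max())/2,v.max()-7.5,.077),((u.min()+u.max())/2,v.min()+6,.05)]: print('post',(a,b),toloc(onplane(c,a,b,h)))
save('w4c',cv2.resize(im[45:240,260:370],None,fx=5,fy=3,interpolation=cv2.INTER_CUBIC))
P=world(c,*np.meshgrid(np.arange(290,345),np.arange(60,120)),d[60:120,290:345]);Z=P[...,2];t=P[(Z>.072)&(Z<.085)];print('crown',toloc(t.mean(0)),[ (toloc(x)) for x in (t.min(0),t.max(0))],t[:,2].max())
```

```text
311 327 205 229
post (np.float64(319.0), np.float64(221.5)) [0.07071569 0.00085236]
post (np.float64(319.0), np.int64(211)) [0.06886895 0.00081623]
crown [-0.04165601 -0.00212479] [array([-0.06472747, -0.01409129]), array([-0.01819941,  0.01068613])] 0.07893453467529911
```

View pics/w4c.png

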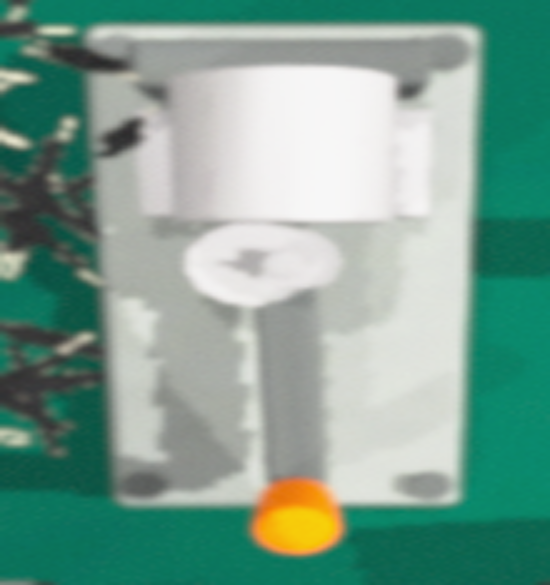

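Run:
```python
from h import *
ct=calibration('top');d=np.load('top0.npy')
vv,uu=np.mgrid[170:205,335:395];P=world(ct,uu,vv,d[170:205,335:395]);Z=P[...,2]
t=P[(Z>.105)&(Z<.135)][:,:2].astype(np.float32);print('tab top',len(t),t.mean(0),cv2.minAreaRect(t), np.median(Z[(Z>.105)]))
f=P[(Z>.008)&(Z<.018)&(cv2.imread('pics/top0.png')[170:205,335:395].min(2)>170)][:,:2].astype(np.float32);print('foot',len(f),cv2.minAreaRect(f))
g=np.array([.606,.087,.055]); 
for tilt in (.4,.35,.3,.45):
  for dist in (.22,.25):
    yaw=np.pi/2+.24;Rt=down(yaw);Rm=R.from_rotvec(-tilt*Rt[:,1]).as_matrix()@Rt
    fwd=Rm@np.array([-.269,0,.963]);tcp=g-dist*fwd-Rm@np.array([.0684,.0013,-.0706])
    k=kin.inverse_kinematics(tcp,q(Rm)); print(tilt,dist,np.round(tcp,3),None if k is None else np.round(k,2))
```

```text
tab top 137 [0.61705893 0.07915115] ((0.6178807616233826, 0.07902486622333527), (0.017871517688035965, 0.029484329745173454), 15.076811790466309) 0.11841946376341149
foot 129 ((0.6169523596763611, 0.07956144958734512), (0.02464108169078827, 0.09080994874238968), 15.104814529418945)
0.4 0.22 [0.561 0.075 0.189] [-0.27  0.33  0.03  2.16 -0.04  0.25  1.6 ]
0.4 0.25 [0.543 0.07  0.212] [-0.3   0.27  0.07  2.18 -0.06  0.29  1.63]
0.35 0.22 [0.568 0.076 0.191] [-0.28  0.35  0.04  2.11 -0.04  0.33  1.61]
0.35 0.25 [0.551 0.072 0.215] [-0.3   0.28  0.07  2.14 -0.05  0.37  1.62]
0.3 0.22 [0.574 0.078 0.193] [-0.28  0.36  0.05  2.07 -0.04  0.41  1.61]
0.3 0.25 [0.559 0.074 0.218] [-0.3   0.3   0.07  2.09 -0.05  0.45  1.61]
0.45 0.22 [0.555 0.073 0.186] [ 0.09  0.35 -0.39  2.18  0.64  0.23  0.97]
0.45 0.25 [0.535 0.068 0.209] [-0.3   0.25  0.06  2.23 -0.07  0.21  1.63]
```

Run:
```python
from h import *
GY=.263;g=np.array([.609,.077,.055]);tilt=.4
Rt=down(np.pi/2+GY);Rm=R.from_rotvec(-tilt*Rt[:,1]).as_matrix()@Rt
fwd=Rm@np.array([-.269,0,.963]);tcp=g-.23*fwd-Rm@np.array([.0684,.0013,-.0706])
env.reach(tcp,q(Rm));env.dwell(.3);pr()
c=calibration('wrist');im,d=camera('wrist');save('w5',im);np.savez('w5.npz',d=d,**c)
print(proj(c,[[.617,.0793,0],[.617,.0793,.12]]))
save('w5c',cv2.resize(im[110:260,230:410],None,fx=4.4,fy=4,interpolation=cv2.INTER_CUBIC))
```

```text
t 9.16 tcp [0.5588 0.0632 0.1967] q [-0.23   0.315  0.018  2.16  -0.096  0.268  1.709] F [0.22 0.43 0.21] T [-0.08  0.43  0.02] open 0.05
[[318.34058112 172.10735421]
 [317.87792809 273.64094846]]
```

View pics/w5.png

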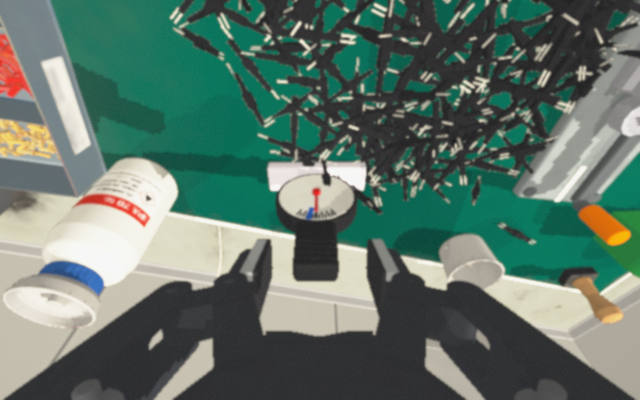

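View pics/w5c.png

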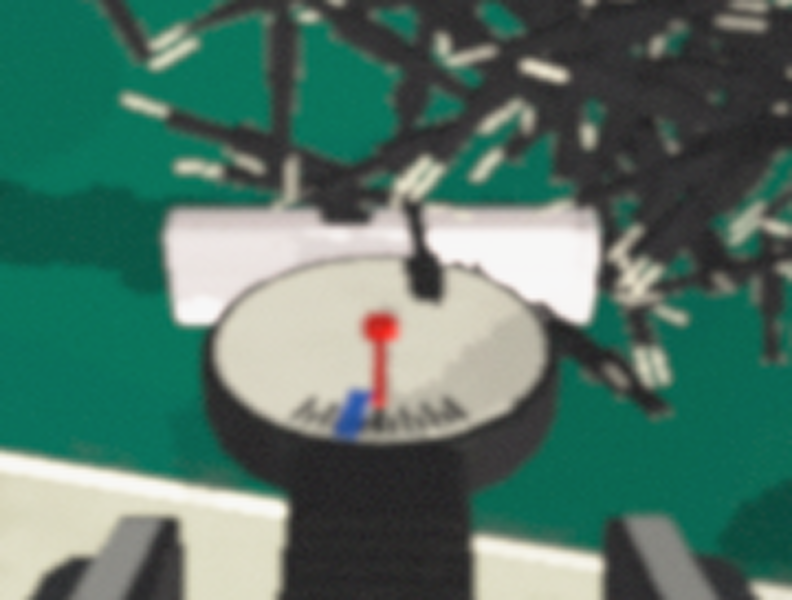

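Run:
```python
from h import *
im=cv2.imread('pics/w5.png');z=np.load('w5.npz');c={k:z[k] for k in z.files if k!='d'}
GY=.263;G=R.from_euler('z',GY).as_matrix();g0=np.array([.617,.0793,0])
Rm=cv2.Rodrigues(c['rvec'])[0];o=-Rm.T@c['tvec']
og=G.T@(o-g0)
def dial(u,v,xp=-.009):
    r=np.stack([(u-c['cx'])/c['fx'],(v-c['cy'])/c['fy'],np.ones_like(u,float)],-1)@Rm@G
    return og+r*((xp-og[0])/r[:,0])[:,None]
hsv=cv2.cvtColor(im,cv2.COLOR_BGR2HSV).astype(int);roi=np.zeros(im.shape[:2],bool);roi[170:225,275:358]=1
b,gg,r=[im[...,i].astype(int) for i in range(3)]
blue=roi&(b-r>50); red=roi&(r-b>60)&(r-gg>60)
white=roi&(im.min(2)>150)
v,u=np.where(cv2.morphologyEx((white|red|blue).astype(np.uint8),cv2.MORPH_CLOSE,np.ones((3,3)))>0)
for n,m in (('blue',blue),('red',red)):
    v,u=np.where(m);P=dial(u.astype(float),v.astype(float));yz=P[:,1:].astype(np.float32);ce=yz.mean(0)
    L=cv2.fitLine(yz,cv2.DIST_L2,0,1e-4,1e-4).ravel();print(n,len(u),'mean',ce,'dir',L[:2],'angle from vertical',np.arctan2(-L[0],L[1]) , 'r',np.hypot(*(ce-[0,.046])), yz.min(0),yz.max(0))
    if n=='red':
        hub=yz[yz[:,1]<.052].mean(0);tip=yz[yz[:,1]>.056].mean(0);print('hub',hub,'tip',tip)
    else: bc=ce
for cy,cz in ((0,.046),tuple(hub)):
    print('flag angle about',cy,cz,np.arctan2(-(bc[0]-cy),bc[1]-cz), 'pointer',np.arctan2(-(tip[0]-cy),tip[1]-cz))
# dial rectified for viewing
s=9000;N=620;yy,zz=np.meshgrid((np.arange(N)-N/2)/s*-1,.046-(np.arange(N)-N/2)/s)
W=(np.stack([np.full_like(yy,-.0085),yy,zz],-1).reshape(-1,3))@G.T+g0
uv=proj(c,W).reshape(N,N,2).astype(np.float32);save('dial',cv2.remap(im,uv[...,0],uv[...,1],cv2.INTER_CUBIC))
```

```text
blue 140 mean [-0.00538036  0.07480562] dir [0.99729013 0.073569  ] angle from vertical -1.4971608 r 0.02930379330887839 [-0.0354543   0.04594221] [0.02950496 0.08326545]
red 106 mean [-0.00167473  0.05071157] dir [2.6245514e-04 9.9999994e-01] angle from vertical -0.00026245517 r 0.005000363776308461 [-0.00514173  0.03884341] [0.00148867 0.06874911]
hub [-0.00166401  0.04446106] tip [-0.00168024  0.06250969]
flag angle about 0 0.046 0.18465385 pointer 0.101423614
flag angle about -0.0016640121 0.044461057 0.12186476 pointer 0.0008990132
```

View pics/dial.png

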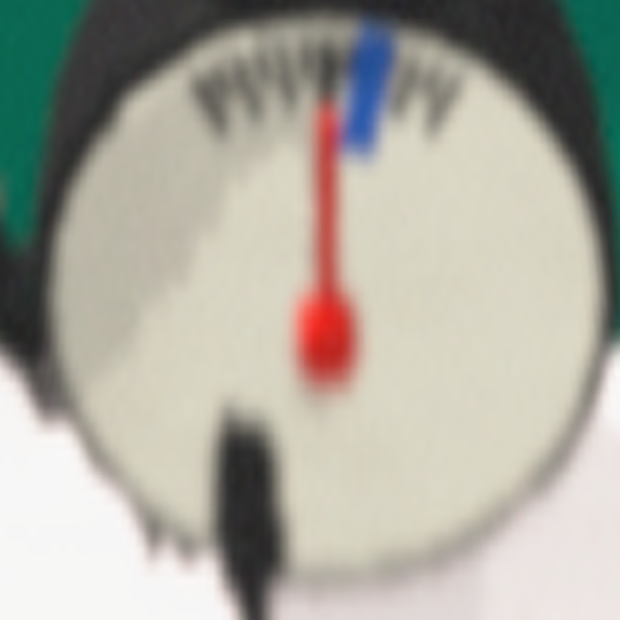

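Run:
```python
from h import *
env.grip(.085)
GY=.263;G=R.from_euler('z',GY).as_matrix();g0=np.array([.617,.0793,0])
g=g0+G@np.array([-.009,0,.050]);tilt=.4
Rt=down(np.pi/2+GY);Rm=R.from_rotvec(-tilt*Rt[:,1]).as_matrix()@Rt
fwd=Rm@np.array([-.269,0,.963]);tcp=g-.172*fwd-Rm@np.array([.0684,.0013,-.0706])
print(env.movel(tcp,.1,rot=q(Rm),stop_force=6));env.dwell(.3);pr()
c=calibration('wrist');ims=[camera('wrist') for _ in range(4)];im=np.mean([i[0] for i in ims],0).astype(np.uint8);save('w6',im);np.savez('w6.npz',d=ims[0][1],**c)
s=9000;N=620;yy,zz=np.meshgrid((np.arange(N)-N/2)/s*-1,.046-(np.arange(N)-N/2)/s)
W=(np.stack([np.full_like(yy,-.0085),yy,zz],-1).reshape(-1,3))@G.T+g0
uv=proj(c,W).reshape(N,N,2).astype(np.float32);save('dial2',cv2.remap(im,uv[...,0],uv[...,1],cv2.INTER_CUBIC))
```

```text
False
t 10.72 tcp [0.5926 0.0713 0.1467] q [-2.180e-01  4.480e-01  2.000e-03  2.110e+00 -1.040e-01  1.840e-01
  1.715e+00] F [-0.45 -0.87  0.1 ] T [-0.11  0.36  0.02] open 0.0848
```

View pics/dial2.png

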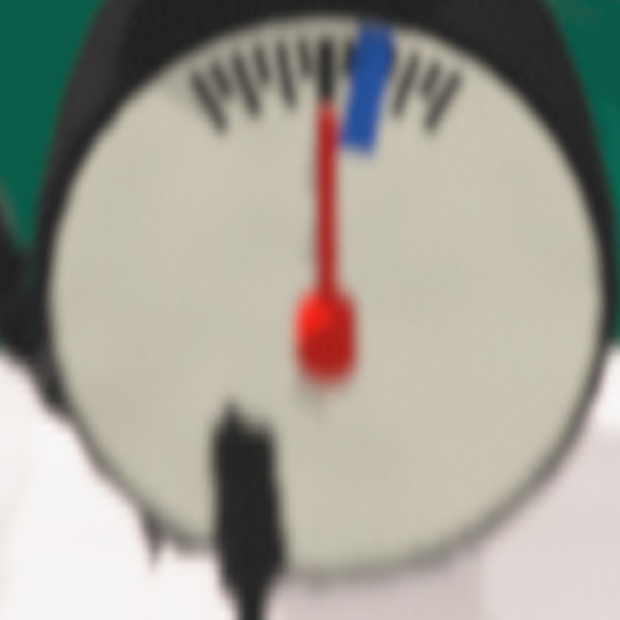

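View pics/w6.png

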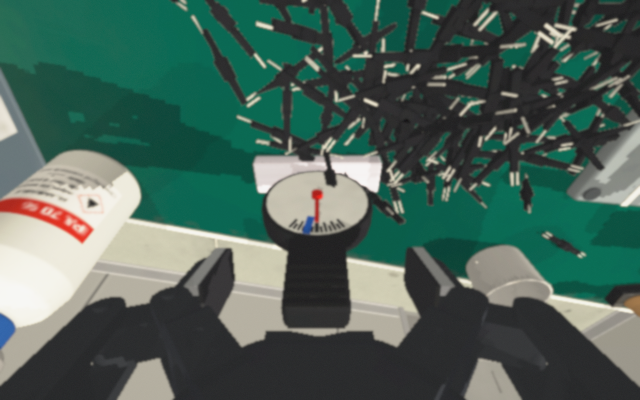

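Run:
```python
from h import *
im=cv2.imread('pics/dial2.png').astype(int);b,g,r=im[...,0],im[...,1],im[...,2]
m=(b-r>60);v,u=np.where(m[10:170,300:420]);u+=300;v+=10
print('blue centroid',u.mean(),v.mean(),len(u),cv2.minAreaRect(np.stack([u,v],1).astype(np.float32)))
for dl in (0,8,16,24): print(dl,np.arctan2(u.mean()-326,296+dl-v.mean()))
m=(r-b>70);v,u=np.where(m);k=v<270;print('red stem',u[k].mean(),v.min(),'hub',u[~k].mean(),v[~k].mean())
# pick
Q=q(down(.263)); p=[.6175,.0793]
s=st();up=s['tcp_pos'].copy();up[2]=.26;up[0]-=.03
env.movel(up,.2)
env.grip(.045)
env.reach([*p,.24],Q);pr()
print(env.movel([*p,.160],.12,stop_force=6));pr()
c=calibration('wrist');i,d=camera('wrist');save('w7',i)
```

```text
blue centroid 366.4509476031215 87.10535117056857 3588 ((364.7882385253906, 87.95294189453125), (36.661251068115234, 117.79324340820312), 12.528807640075684)
0 0.19127547518050608
8 0.18438216348390488
16 0.17796334167766445
24 0.17197212710549734
red stem 325.747263681592 106 hub 324.4745487364621 329.87346570397114
t 13.39 tcp [0.6173 0.0791 0.2399] q [-0.567  0.488  0.462  1.773 -0.261  0.942  0.266] F [ 0.33 -0.32  0.63] T [-0.02 -0.01  0.01] open 0.0449
False
t 14.21 tcp [0.618  0.0792 0.1606] q [-0.53   0.587  0.415  1.822 -0.318  0.797  0.31 ] F [-0.19  0.3   0.41] T [0.09 0.01 0.05] open 0.045
```

View pics/w7.png

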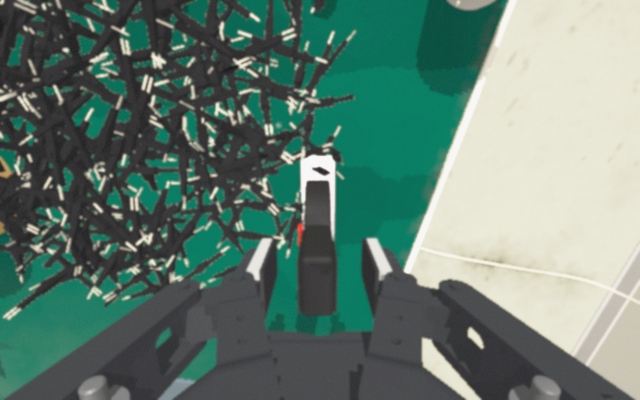

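Run:
```python
from h import *
env.grip(0,60);pr()
s=st();p=s['tcp_pos'].copy()
p[2]+=.002;env.movel(p,.02);pr()
p[2]=.285;env.movel(p,.15);env.dwell(.3);pr()
xy=loc(-.0405,0)
env.reach([*xy,.27],q(down(FY)));env.dwell(.4);pr()
for n in ('scene','top','wrist'):
    c=calibration(n);i,d=camera(n);save(n+'8',i);np.savez(n+'8.npz',d=d,**c)
    if n=='scene': save('s8c',cv2.resize(i[90:260,190:390],None,fx=4,fy=3.5,interpolation=cv2.INTER_CUBIC))
```

```text
t 14.62 tcp [0.6178 0.0794 0.1608] q [-0.53   0.587  0.415  1.823 -0.318  0.797  0.31 ] F [-1.43 -0.61  5.77] T [-0.08  0.31  0.05] open 0.0153
t 14.92 tcp [0.6175 0.0794 0.1624] q [-0.532  0.585  0.417  1.821 -0.316  0.802  0.309] F [ 0.6  -0.28 -3.35] T [0.02 0.02 0.02] open 0.0154
t 16.18 tcp [0.6176 0.0793 0.2843] q [-0.586  0.44   0.483  1.732 -0.233  1.028  0.243] F [ 0.32 -0.14 -3.31] T [-0.05  0.04  0.01] open 0.0154
t 17.63 tcp [0.457  0.2935 0.27  ] q [-1.071  0.318  0.473  1.933 -0.178  0.932 -0.365] F [-0.23  0.62 -3.2 ] T [-0.03 -0.02  0.06] open 0.0151
```

View pics/s8c.png

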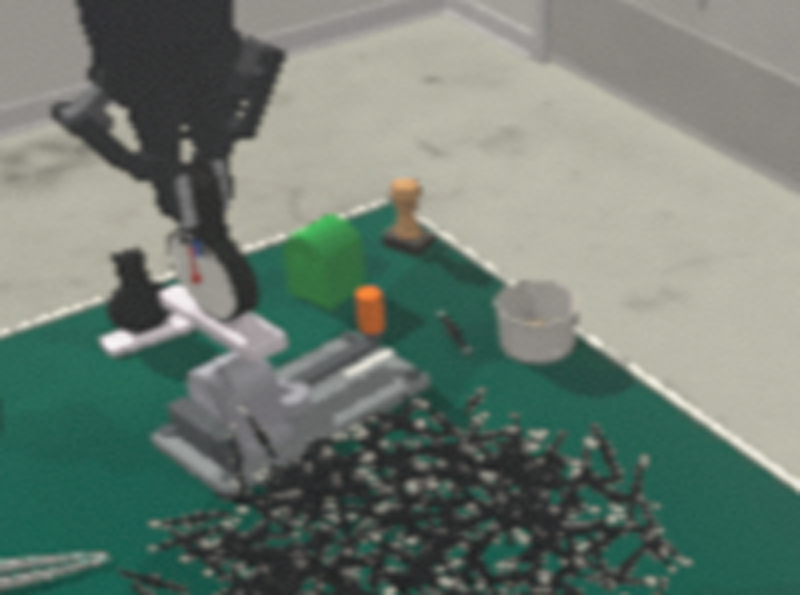

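View pics/wrist8.png

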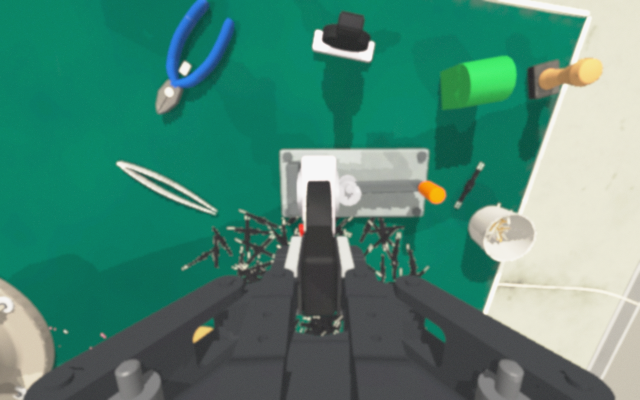

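Run:
```python
from h import *
im=cv2.imread('pics/wrist8.png');z=np.load('wrist8.npz');d=z['d'];c={k:z[k] for k in z.files if k!='d'}
save('w8c',cv2.resize(im[135:235,265:455],None,fx=4,fy=4,interpolation=cv2.INTER_CUBIC))
# projected model points for checking
for n,P in (('corners',[[*loc(a,b),.012] for a,b in ((-.085,-.04),(-.085,.04),(.085,-.04),(.085,.04))]),('post',[[*loc(.07,0),.077],[*loc(.07,0),.045]]),('lineend',[[*loc(.085,0),.012]])): print(n,np.round(proj(c,P),1).tolist())
hsv=cv2.cvtColor(im,cv2.COLOR_BGR2HSV);m=cv2.inRange(hsv,(5,150,120),(22,255,255));v,u=np.where(m[170:215,415:455]);print(u.min()+415,u.max()+415,v.min()+170,v.max()+170)
it=cv2.imread('pics/top8.png');save('t8c',cv2.resize(it[185:305,220:320],None,fx=5,fy=5,interpolation=cv2.INTER_CUBIC))
```

```text
corners [[281.8, 215.9], [279.3, 148.5], [423.1, 215.7], [430.0, 148.3]]
post [[435.3, 197.2], [423.4, 189.5]]
lineend [[426.4, 183.1]]
418 445 181 203
```

View pics/w8c.png

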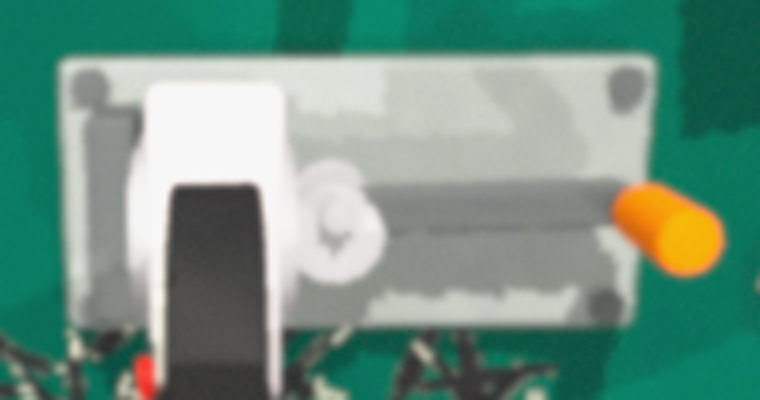

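View pics/t8c.png

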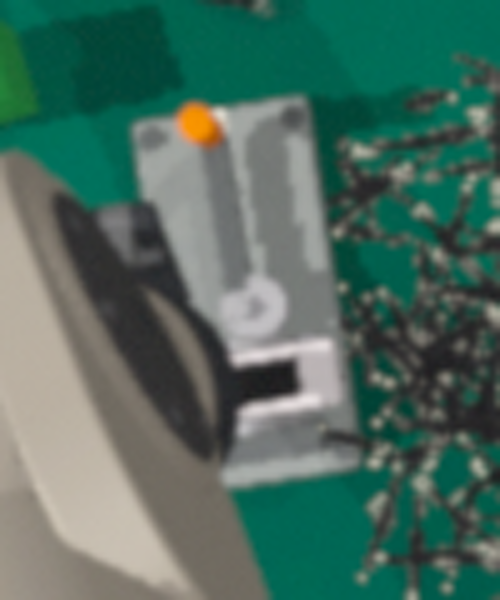

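Run:
```python
from h import *
xy=loc(-.0408,0)
env.movel([*xy,.243],.08);env.dwell(.3);pr()
print(env.movel([*xy,.2335],.01,stop_force=3));pr()
env.dwell(.4);pr()
```

```text
t 18.57 tcp [0.4565 0.294  0.2434] q [-1.058  0.352  0.461  1.958 -0.202  0.875 -0.345] F [-0.19 -0.66 -2.67] T [-0.02 -0.01 -0.05] open 0.0155
True
t 19.18 tcp [0.4564 0.294  0.2376] q [-1.055  0.36   0.458  1.962 -0.207  0.864 -0.34 ] F [0.11 0.3  4.68] T [-0.06  0.14  0.02] open 0.0154
t 19.58 tcp [0.4564 0.294  0.2376] q [-1.055  0.36   0.458  1.963 -0.207  0.864 -0.34 ] F [-0.64 -1.07  5.19] T [-0.06  0.06 -0.04] open 0.0151
```

```bash
cat >> h.py <<'E'
H=.1606;Rr=.02
def rock(a,zadj=0.,y0=0.,x0=-.0408):
    fy=Rr*np.sin(a)-Rr*a*np.cos(a)+H*np.sin(a)+y0
    fz=.2376-H-Rr+Rr*np.cos(a)+Rr*a*np.sin(a)+H*np.cos(a)+zadj
    X=np.array([np.cos(FY),np.sin(FY),0])
    Rm=R.from_rotvec(-a*X).as_matrix()@down(FY)
    return np.array([*loc(x0,fy),fz]),q(Rm)
E
python3 - <<'E'
from h import *
for a in (0,.1,.2,.25): print(rock(a), kin.inverse_kinematics(*rock(a)))
i,d=camera('scene');save('s9c',cv2.resize(i[90:260,190:390],None,fx=4,fy=3.5,interpolation=cv2.INTER_CUBIC))
p,Q=rock(0,.0003); print(env.movel(p,.01,rot=Q));env.dwell(.2);pr()
E
```

```text
(array([0.45634003, 0.29392398, 0.2376    ]), [np.float64(0.0), np.float64(0.6532720906260395), np.float64(0.757123223530413), np.float64(0.0)]) [-1.05532308  0.36030102  0.45826847  1.96270238 -0.20662297  0.86369445
 -0.34050796]
(array([0.45399065, 0.30979089, 0.23689742]), [np.float64(0.037840389747588125), np.float64(0.6524556706215209), np.float64(0.756177016652076), np.float64(-0.03264999639720874)]) [-1.13389316  0.39764115  0.48754794  1.92374231 -0.1211157   0.91699047
 -0.45122217]
(array([0.4516589 , 0.32553871, 0.2347947 ]), [np.float64(0.07558619822770131), np.float64(0.6500084512327933), np.float64(0.7533407610414865), np.float64(-0.06521838480721388)]) [-1.19808348  0.4429962   0.50778874  1.8815196  -0.05103887  0.97772987
 -0.54278953]
(array([0.45050512, 0.33333093, 0.2332226 ]), [np.float64(0.09439413603341837), np.float64(0.6481750443851831), np.float64(0.7512158961920256), np.float64(-0.08144652372681177)]) [-1.22517392  0.46814307  0.51479397  1.85933343 -0.02082746  1.01013853
 -0.5823289 ]
False
t 20.14 tcp [0.4563 0.2939 0.2377] q [-1.055  0.36   0.458  1.963 -0.206  0.864 -0.341] F [ 0.74 -1.31 -2.78] T [-0.04 -0.03 -0.05] open 0.0151
```

View pics/s9c.png

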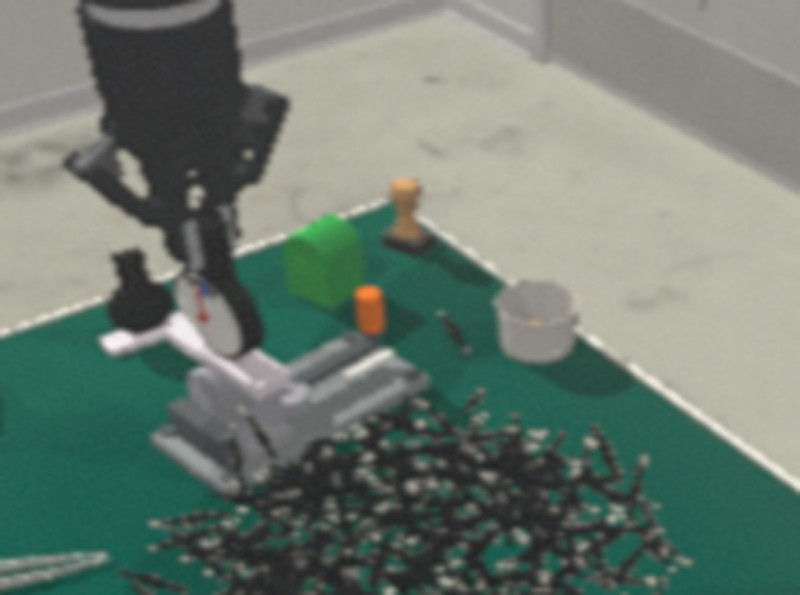

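Run:
```python
from h import *
z=.0
def fz(): 
    f=[]
    for _ in range(4): f.append(st()['force'][2]); env.dwell(.04)
    return np.mean(f)
def settle(a,z,tgt=2.5,n=5):
    for k in range(n):
        p,Q=rock(a,z);env.movel(p,.02,rot=Q,stop_force=20); f=fz(); print(round(a,3),'z',round(z*1e3,3),'F',round(f,2))
        if abs(f-tgt)<1.5: break
        z-=np.clip((tgt-f)*.00004,-.0004,.0003)
    return z
z=settle(0,z,n=8); env.dwell(.3); pr()
for a in np.arange(.03,.1851,.031): z=settle(a,z,n=3)
pr()
print(z)
```

```text
0 z 0.0 F 0.56
0 z -0.078 F 3.18
t 21.27 tcp [0.4564 0.294  0.2376] q [-1.055  0.36   0.458  1.963 -0.207  0.864 -0.34 ] F [-1.02 -0.41  5.51] T [-0.27  0.51  0.02] open 0.0151
0.03 z -0.078 F 5.43
0.03 z 0.04 F 3.73
0.061 z 0.04 F 2.03
0.092 z 0.04 F -0.11
0.092 z -0.065 F -0.68
0.092 z -0.192 F 1.35
0.123 z -0.192 F 3.02
0.154 z -0.192 F 1.34
0.185 z -0.192 F 0.78
0.185 z -0.261 F 0.91
0.185 z -0.324 F 1.57
t 26.75 tcp [0.4519 0.3233 0.2349] q [-1.193  0.437  0.51   1.889 -0.064  0.968 -0.527] F [-1.94  2.19  1.54] T [ 0.51  0.36 -0.02] open 0.015
-0.0003244628735599319
```

Run:
```python
from h import *
env.dwell(.6);pr()
s=st();w,x,y,z=s['orientation'];Rm=R.from_quat([x,y,z,w]).as_matrix();zz=-Rm[:,2];X=np.array([np.cos(FY),np.sin(FY),0]);Y=np.array([-np.sin(FY),np.cos(FY),0])
print('tilt y',np.arctan2(zz@Y,zz[2]),'tilt x',np.arctan2(zz@X,zz[2]))
foot=s['tcp_pos']-H*zz;print('foot',foot,toloc(foot))
c=calibration('scene');ims=[camera('scene')[0] for _ in range(4)];i=np.mean(ims,0).astype(np.uint8);save('s10',i)
save('s10c',cv2.resize(i[140:210,215:285],None,fx=8,fy=8,interpolation=cv2.INTER_CUBIC))
# rectify the dial
n=zz;gx=Rm[:,1];gy=np.cross(n,gx);print(gx)
sc=9000;N=620;yy,hh=np.meshgrid(-(np.arange(N)-N/2)/sc,.046-(np.arange(N)-N/2)/sc)
W=foot+np.full(yy.shape,-.0085)[...,None]*gx+yy[...,None]*gy+hh[...,None]*n
uv=proj(c,W).reshape(N,N,2).astype(np.float32);save('dial10',cv2.remap(i,uv[...,0],uv[...,1],cv2.INTER_CUBIC))
o=-cv2.Rodrigues(c['rvec'])[0].T@c['tvec'];print('cam',o)
```

```text
t 27.35 tcp [0.452  0.3232 0.2349] q [-1.193  0.437  0.511  1.889 -0.064  0.968 -0.527] F [-1.97  1.08  2.71] T [ 0.57  0.5  -0.06] open 0.0148
tilt y 0.18487271326112822 tilt x 1.0807494186398343e-06
foot [0.45630216 0.29404101 0.07705256] [-0.04082032  0.00012132]
[ 9.89212132e-01  1.46490132e-01 -4.66903854e-06]
cam [ 0.19683297 -0.35716192  0.64645655]
```

View pics/s10c.png

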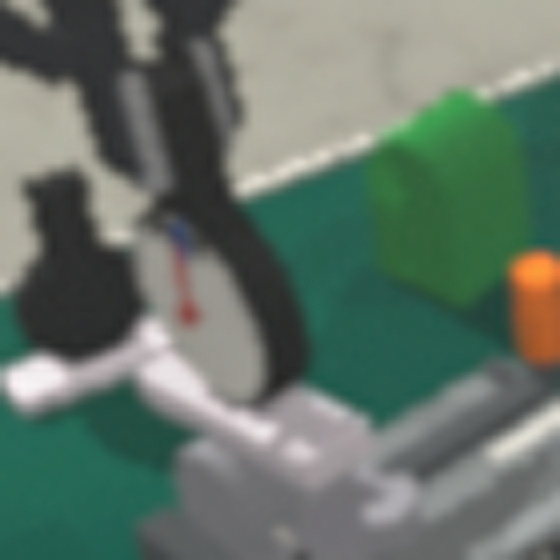

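View pics/dial10.png

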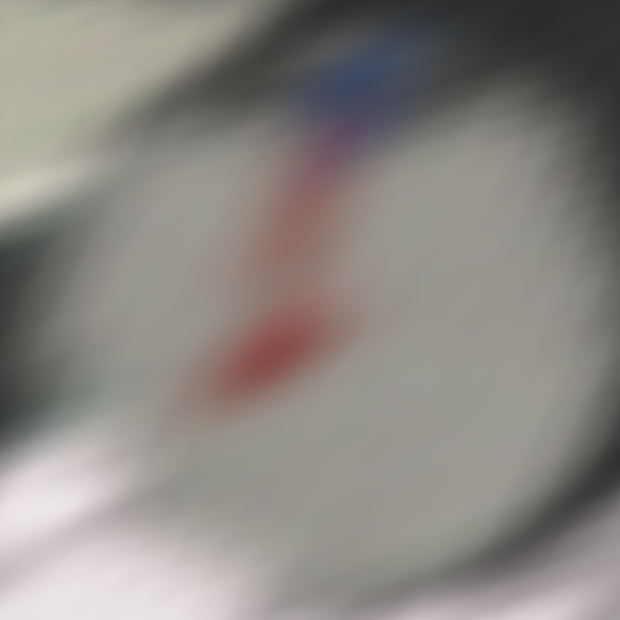

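Run:
```python
from h import *
i,d=camera('wrist');save('w11',i)
a=cv2.imread('pics/wrist8.png')
A=np.hstack([cv2.resize(x[140:330,270:370],None,fx=3.9,fy=3,interpolation=cv2.INTER_CUBIC) for x in (a,i)]);save('cmp',A)
pr()
```

```text
t 27.6 tcp [0.452  0.3232 0.2349] q [-1.193  0.437  0.511  1.888 -0.064  0.968 -0.527] F [-2.5   1.85  2.7 ] T [ 0.57  0.55 -0.04] open 0.0151
```

View pics/cmp.png

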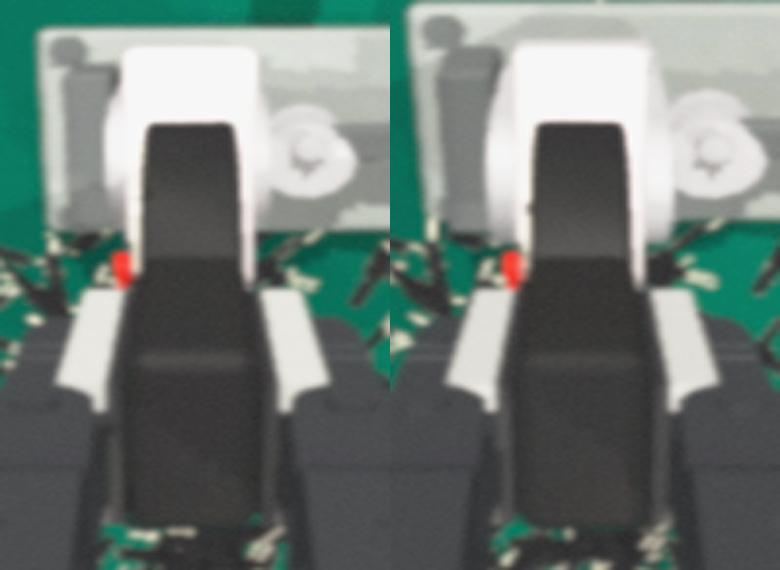

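Run:
```python
from h import *
a=cv2.cvtColor(cv2.imread('pics/wrist8.png'),6).astype(float);b=cv2.cvtColor(cv2.imread('pics/w11.png'),6).astype(float)
for n,im in (('8',a),('11',b)):
    prof=im[140:300,312:326].mean(1);g=np.gradient(prof)
    def pk(lo,hi,s):
        r=slice(lo-140,hi-140);w=np.clip(s*g[r],0,None);w[w<.4*w.max()]=0;return (np.arange(lo,hi)*w).sum()/w.sum()
    print(n,'foot edge',pk(146,166,1),'foot/housing',pk(170,190,-1)); print(np.round(prof[8:48]).astype(int))
```

```text
8 foot edge 148.93118496139644 foot/housing 180.81684901531733
[120 165 207 221 220 217 219 232 244 247 247 247 247 247 247 247 247 247
 247 247 247 247 247 247 247 247 247 247 247 247 247 245 210 122  69  59
  59  60  61  61]
11 foot edge 153.4845434938893 foot/housing 180.20992783730594
[186 185 185 188 194 209 223 236 245 247 247 247 247 247 247 247 247 247
 247 247 247 247 247 247 247 247 247 247 247 247 247 242 189 100  62  58
  58  59  58  58]
```

Run:
```python
from h import *
c=calibration('wrist');s=st();w,x,y,z=s['orientation'];Rm=R.from_quat([x,y,z,w]).as_matrix()
up=-Rm[:,2];gx=Rm[:,1];gy=np.cross(up,gx);foot=s['tcp_pos']-H*up;gr=foot+.106*up
def pt(yy,zz,d): 
    v=foot+yy*gy+zz*up-gr; return gr+R.from_rotvec(d*gx).as_matrix()@v
for n,P in (('foot far top',(.045,.012)),('foot far bot',(.045,0)),('housing side',(.034,.046)),('housing 30deg up',(.0294,.063)),('tab edge top',(.015,.12))):
    p0=proj(c,pt(*P,0))[0];p1=proj(c,pt(*P,.01))[0];print(n,p0,'per .01rad about x:',p1-p0)
```

```text
foot far top [318.7603909  154.82378273] per .01rad about x: [-0.00208741 -1.18330905]
foot far bot [318.78050446 153.15407161] per .01rad about x: [-0.00207539 -1.28080136]
housing side [318.70824767 177.52642704] per .01rad about x: [-0.00178688 -0.80547759]
housing 30deg up [318.67378865 190.35017379] per .01rad about x: [-0.00159861 -0.58167791]
tab edge top [318.49290212 254.31613913] per .01rad about x: [-3.60373852e-04  4.59933155e-01]
```

Run:
```python
from h import *
env.dwell(.5);pr();print(np.round(st()['joint_velocities'],4));job.job_done();pr()
```

```text
t 28.1 tcp [0.452  0.3232 0.2349] q [-1.193  0.437  0.511  1.888 -0.064  0.968 -0.527] F [-2.35  2.56  3.21] T [ 0.56  0.58 -0.11] open 0.015
[-0.0018  0.0006 -0.0001 -0.0017  0.0014  0.0026 -0.004 ]
the job is handed in; nothing more can be done
the job is handed in; nothing more can be done
```

I did all the steps and handed the job in at 28.1 s of the 58 s allowed. No verdict was reported, so what follows are my own readings.

**What I did:** I gripped the orange post, swung the lever along the white line and let it go. I then picked up the larger gauge by its tab, since its foot measured 91 mm. I set it level on the crown, rocked it about 0.185 rad towards the fixture's +y side, and kept holding it there.

**Last checks:**
- **Lever:** the wrist and top views put it within about 0.03 rad of the white line (joint about 0.97), and the fingers are clear of it.
- **Stud:** it showed no visible shift in the last views. I did not measure it again after the rocking.
- **Gauge position:** the foot centre is under 1 mm from the crown's centre, taken from the tool pose and assuming the gauge had not shifted along its tab in the grip.
- **Contact force:** about 6 N on the crown, after allowing for the gauge's weight.
- **Flag angle:** from the close dial view I read 0.17 to 0.19 rad. The spread is due to not knowing how far the flag stands off the dial; I took 0.185 as the target.
- **Gauge tilt:** the tool is tilted 0.185 rad. Comparing wrist pictures from before and after suggests the gauge slipped about 0.01 rad in the grip, so the pointer should read about 0.175. That is within 0.02 rad of the flag (0.045 is allowed), so I left it.

**Weakest check:** the scene camera shows the pointer tip on the blue flag, but that picture is too coarse to confirm the exact angle. Extending the pointer in it passes slightly to one side of the flag's centre.

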